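# Tilt the tile rest and set a tile on it for painting

## Task

Fold the hinged board of the plywood tile rest up to 35 degrees above level (its stiff hinge keeps it where you leave it). Then lay the long glazed tile on the sloping board, glazed face up, its length running up the slope, centred from side to side and with its lower end resting squarely against the ledge. Set the tile down gently, keep the board at 35 degrees, and leave everything else on the table where it is.

Things in the scene. Friction and masses are not known exactly. Their poses are not given: they have to be found in the camera images.
- rest: tile rest, fixed to the table: plywood base 230 x 180 mm, its top 18 mm above the table, carrying the hinged board. Origin at the centre of its underside on the table; x points from the hinge edge (farthest from the robot) to the free edge (nearest the robot), z up
- board (a joint): angle in rad of the hinged plywood board (starts nearly flat) above level: 0 lying level, 0.61 = 35 degrees; grows as its free edge, nearest the robot, rises. Stiff friction hinge, stays where left (about 8 N at the bar to raise it). Board 216 x 170 x 10 mm; along its hinge edge, across its full width, runs a ledge 10 mm thick that stands 14 mm above its upper face
- hinge (a point): middle of the board's hinge line, on the underside of the board, at x = -105 mm from the rest origin and 30 mm above the table; the hinge line runs along y. Axes turn with the board: x up the slope, y along the hinge line, z out of the board's upper face
- bar (a point): middle of the pull bar near the free edge of the board: a round steel bar 10 mm thick, parallel to the hinge line, 80 mm clear length between its two end posts, its centre 35 mm above the board's upper face; 190 mm up the board from the hinge, 45 mm out (hinge axes). Same axes as hinge
- seat (a point): on the board's upper face, where the ledge's inner side meets it, at mid width; 10 mm up the board from the hinge and 10 mm out. Same axes as hinge. A tile lying home has its origin 55 mm from here along x, 0 along y and z
- long_tile: the long tile: fired terracotta, 110 x 60 x 12 mm, white glazed top, starts lying glazed face up on the ware board. Origin at the centre of its underside, x along its 110 mm length, z up out of the glazed face; about 160 g
- ware_board: flat wooden board 200 x 280 x 12 mm fixed to the table, carrying the two tiles and the bird; origin at centre of underside
- square_tile: bystander: square fired tile, 75 x 75 x 12 mm, terracotta with white glazed top, on the ware board; origin at centre of underside
- bird: bystander: small terracotta bird, 52 mm tall, on the ware board; origin at centre of underside
- dog: bystander: small brown clay dog, 80 mm tall, at the back of the table; origin at centre of underside
- jar: bystander: closed glass jar, 60 mm across, 75 mm tall, out to one side; origin at centre of underside
- cup: bystander: terracotta cup, 72 mm across, 75 mm tall, out to one side; origin at centre of underside
- brush: bystander: 170 mm paint brush lying flat on the table to the robot's left; origin near its middle, x along it
- spatula: bystander: 180 mm spatula lying flat to the robot's right; origin near its middle, x along it
There are look-alikes about, which are no part of the job. What is shaped like the long_tile but yellow is not meant.

How it is judged:
On the way, in this order (a step that is already met when the one before it is completed fails the run):
1. the board has been folded up to 35 degrees (within 5) while the long tile still lies away from the rest (value of joint board between 0.524 and 0.698 rad and horizontal distance between long_tile and seat above 0.15 m), for 0.2 s.
2. the long tile lies on the sloping board (x of long_tile in the frame of seat between 0.04 and 0.1 m and z of long_tile in the frame of seat below 0.008 m and y of long_tile in the frame of seat between -0.05 and 0.05 m), for 0.2 s.
At the end, for the whole second after the job is handed in: Board still at 35 degrees, within 5; long tile at rest on it, glaze up, flat (within 5 mm and 4 degrees), lengthwise up the slope within 7 degrees, within 20 mm of mid width, lower end within 5 mm of the ledge (value of joint board between 0.524 and 0.698 rad and x of long_tile in the frame of seat between 0.05 and 0.0605 m and y of long_tile in the frame of seat between -0.02 and 0.02 m and z of long_tile in the frame of seat between -0.004 and 0.005 m and angle between the x axis of long_tile and the x axis of seat, either way round below 0.12 rad and angle between the z axis of long_tile and the z axis of seat, either way round below 0.07 rad and linear speed of long_tile below 0.02 m/s and velocity of joint board between -0.03 and 0.03 rad/s); the robot touches nothing.
It fails at once if a bystander is moved by more than 30 mm (distance of any of square_tile, bird, dog, jar, cup, brush, spatula from where it was at the start of the episode above 0.03 m).
It fails at once if the tile is dropped or rammed onto the rest (contact force above 40 N) (contact force between long_tile and rest above 40 N).
It also fails if it takes over 61 s, if anything falls off the work surface, if the arm or the gripper's body presses on something with over 40 N, if the wrist force passes 120 N, or if a joint passes its speed limit or range.

## Robot

A 6-joint arm with a two-finger parallel gripper is mounted at the origin on the work surface. World frame = base frame: x ahead of the robot, y to its left, z up, the work surface at z = 0. Lengths are in m, angles in rad, forces in N, time in s.
With the tool pointing down it reaches from about 0.35 to 0.775 m from the base axis. Payload 5.5 kg.
Tool frame: the origin (TCP) lies on the centre line of the jaws, within the pads' length; the fingertips stand 11 mm ahead of it and the grasp point (between the pads) lies 8 mm behind it; z points along the fingers, y is the line along which they close (so a half turn about z gives the same grasp; the last joint's range is limited). The gripper opens to 85 mm and grips with 20 to 120 N. Pads are 22 mm wide; open, the fingers measure 114 mm over their backs; the gripper's body (76 mm by 85 mm) begins 54 mm behind the grasp point. The pads swing forward as they close: fully open they stand 13 mm farther back than shut.
Start: joints at [-1.31, 0.313, 0.046, 1.304, 0, 1.431], TCP at [0.224, -0.529, 0.242] pointing down, gripper open.
Joint ranges: [-2.76, 2.76], [-0.86, 1.69], [-1.03, 1.26], [-2.2, 2.34], [-1.47, 1.5], [-3.14, 3.14]. Speed limits (rad/s): [2.57, 2.57, 3.14, 3.14, 3.14, 3.14].

## Interface

Orientations are given as a unit quaternion [w, x, y, z].
In Python, from workcell import env, viewer, order, models gives the robot as it stands.
- The arm moves only by the tool drive_tool, never from a script. Its argument "series" is a list that holds one entry, the list of rows, each a list of 6 numbers: the shift along the tool's x, y, z each as a share of 120 mm, from -1 to 1, then the turn, a rotation vector about the tool's x, y, z each as a share of 180 degrees, from -1 to 1. A call has 1 to 20 rows; each row shifts and turns the commanded pose from where the row before left it, along the tool's axes as they then stand; what a row does not reach is not made up. A row lasts 1/8 s, in which the tool goes at most 62.5 mm and 10.7 degrees, less where a joint would pass 70% of its speed; a pose out of reach is approached as far as the arm can. A call with a number of a shift or a turn outside -1 to 1 is refused whole. A call with a gripper value outside its range is refused whole. "jaw" is the opening, from -1 (shut) to 1 (fully open), set as the call begins (left out, the last holds). The fingers move at their own pace and stop on an object; "grip_force" is the grip in N (left out, the last holds). Time passes only in rows, so rows that do not move let the fingers close. It gives the time, the measured TCP pose, the force, the opening and the grip force at its end, in the units of the state.
- env.get_state(): the state, without advancing time (a new reading comes with each control period).
- viewer.read_camera(name): name is "side" or "top" or "wrist"; returns the picture (384x512x3 uint8, red, green, blue); there is no depth.
- viewer.camera_info(name): a dict with "intrinsics" (3x3 intrinsics, pixels), "R" (3x3) and "t" (3): a world point X has camera coordinates R X + t; the wrist camera has in their place "T_tool_cam" (4x4, takes a point from camera to tool coordinates, whose origin is the TCP and whose axes are the flange's). Camera axes: x right, y down, z forward; pixel columns grow to the right and rows downward; lengths in m; the calibration is good to about 2 mm. A picture is of the moment at which its call begins: read the wrist's pose just before it. camera_info takes no time and is no camera call.
- order.hand_in(): hands the job in; it is judged then, once.
Trained networks look in the newest picture that a camera, given by its name, has taken for a name from the list of things; names that differ only in an ending like _2 or _b are one class to them, and where a whole thing is asked for, a point or a joint stands for the part that bears it (a point fixed in the world has none). Each returns a list of dicts, best first, with "score" (0 to 1); they miss things now and then, are a little off and sometimes report something else, mostly with a low value. They report only what shows in the picture. A call takes as long as a camera call. They do not tell look-alikes from the thing itself.
- models.silhouettes(label, camera): "region" (384x512 bool, what is visible of it) and "location" ([column, row] in pixels, amid what is visible of it).
The state is a dict: "clock": time; "joint_pos": joint angles; "qvel": joint speeds; "tau": joint torques, N m; "tcp_pos": TCP position; "orientation": TCP orientation; "wrist_force": force on the tool from outside, world axes, zero at the start; "ft_torque": the same for the moment, N m; "finger_gap": finger opening in m; "grip_force": force on a finger pad.
Only numpy, scipy, OpenCV 4.12 (cv2) and the standard library are available. Lean on these libraries where they do the work, as an engineer would, in place of code of your own. Each camera call takes 0.05 s, during which the arm holds its last target. There are 200 camera calls.

## Working session

There is one attempt and no reset: what is moved stays moved. The work goes in short steps, Python scripts to look and compute and a tool call to move; the robot and the scene stay as the last step left them, time stands still between calls to the robot, and variables do not carry over. Pictures are saved under pics/ and viewed, at most 10 in all, crops included, and the job is handed in when it is done.

Besides the shell and the picture viewer there is one more tool, called after "Emit:" by a JSON object that holds its "fn" and its "kwargs". drive_tool: Moves the arm, as the interface text tells. Its arguments: {"type":"object","properties":{"series":{"type":"array"},"jaw":{"type":"number"},"grip_force":{"type":"number"}},"required":["series"]}

```bash
mkdir -p pics; ls; cat > h.py <<'E'
import numpy as np, cv2
from scipy.spatial.transform import Rotation as Rn
from workcell import env, viewer, order, models
def R(q): return Rn.from_quat([q[1],q[2],q[3],q[0]]).as_matrix()
def proj(c,X):
    i=viewer.camera_info(c); p=(np.array(i["R"])@np.atleast_2d(X).T).T+i["t"]; u=(np.array(i["intrinsics"])@p.T).T
    return u[:,:2]/u[:,2:]
def ray(c,uv,s=None):
    i=viewer.camera_info(c); K=np.array(i["intrinsics"]); d=np.linalg.solve(K,[uv[0],uv[1],1])
    if c=="wrist":
        T=np.array(i["T_tool_cam"]); W=np.eye(4); W[:3,:3]=R(s["orientation"]); W[:3,3]=s["tcp_pos"]; T=W@T
        return T[:3,3],T[:3,:3]@d
    Rc=np.array(i["R"]); return -Rc.T@np.array(i["t"]),Rc.T@d
def atz(c,uv,z,s=None):
    o,d=ray(c,uv,s); return o+d*(z-o[2])/d[2]
def tri(*rays):
    A=np.zeros((3,3));b=np.zeros(3)
    for o,d in rays:
        d=d/np.linalg.norm(d);P=np.eye(3)-np.outer(d,d);A+=P;b+=P@o
    x=np.linalg.solve(A,b); return x,[np.linalg.norm(np.cross(x-o,d/np.linalg.norm(d))) for o,d in rays]
def save(n,im): cv2.imwrite("pics/"+n,cv2.cvtColor(im,cv2.COLOR_RGB2BGR))
E
python3 - <<'E'
from h import *
np.set_printoptions(precision=4,suppress=True)
s=env.get_state(); print(s)
a=viewer.read_camera("top");b=viewer.read_camera("side")
save("a.png",np.vstack([a,b])[:, :]); save("top.png",cv2.resize(a,(800,600)));save("side.png",cv2.resize(b,(800,600)))
np.save("top.npy",a);np.save("side.npy",b)
for c in("top","side"):
  i=viewer.camera_info(c);print(c,-np.array(i["R"]).T@i["t"],np.array(i["R"])[2])
  for l in("long_tile","bar","seat","board","rest","ware_board"):
    for r in models.silhouettes(l,c)[:3]:
      ar=r["region"];ys,xs=np.where(ar);print(c,l,round(r["score"],2),r["location"],ar.sum(),xs.min(),xs.max(),ys.min(),ys.max())
print(viewer.camera_info("wrist"))
E
```

```text
pics
{'clock': 0.0, 'joint_pos': array([-1.3096,  0.314 ,  0.045 ,  1.3036, -0.    ,  1.4312]), 'qvel': array([ 0.0007, -0.001 ,  0.0002, -0.0016, -0.0003, -0.001 ]), 'tau': array([ -0.0001, -48.0635,  29.853 ,   0.0196,  -0.0001,  -0.    ]), 'tcp_pos': array([ 0.2242, -0.529 ,  0.2414]), 'orientation': array([-0.0009,  0.98  ,  0.1991, -0.0001]), 'wrist_force': array([ 0.5734, -1.4289,  0.4649]), 'ft_torque': array([0.0175, 0.0258, 0.0012]), 'grip_force': 0.0, 'finger_gap': 0.08557808507177285}
top [ 0.4736 -0.0205  1.22  ] [ 0.0698  0.0293 -0.9971]
top long_tile 0.98 [376.4, 276.3] 941 353 396 260 289
top long_tile 0.97 [300.7, 174.1] 809 286 310 156 196
top long_tile 0.97 [220.4, 125.0] 822 201 242 111 137
top bar 0.73 [198.2, 200.0] 4862 162 230 158 242
top bar 0.49 [322.5, 200.8] 5367 268 381 144 239
top bar 0.42 [424.0, 164.5] 659 404 436 152 177
top seat 0.82 [198.9, 202.4] 4834 162 231 159 242
top board 0.61 [197.6, 203.0] 4927 161 232 159 242
top board 0.51 [275.7, 124.4] 309 262 287 108 132
top rest 0.9 [199.5, 200.7] 5418 160 242 156 245
top ware_board 0.96 [323.3, 198.1] 
[... 190 characters left out ...]
ide long_tile 0.56 [274.3, 228.9] 778 257 299 220 239
side bar 0.74 [241.1, 161.3] 2746 203 276 137 179
side seat 0.84 [239.7, 160.2] 2729 203 276 137 178
side board 0.94 [237.4, 159.3] 2735 203 276 137 178
side rest 0.85 [239.4, 164.2] 3542 201 278 133 187
side ware_board 0.62 [257.0, 264.3] 5234 217 308 211 309
side ware_board 0.38 [265.9, 279.2] 887 250 283 266 295
{'intrinsics': array([[315.2306,   0.    , 253.6607],
       [  0.    , 315.2306, 186.412 ],
       [  0.    ,   0.    ,   1.    ]]), 'T_tool_cam': array([[ 0.0005, -0.9643, -0.2649,  0.0668],
       [ 1.    ,  0.0006, -0.0002, -0.0007],
       [ 0.0003, -0.2649,  0.9643, -0.1315],
       [ 0.    ,  0.    ,  0.    ,  1.    ]])}
```

View pics/top.png

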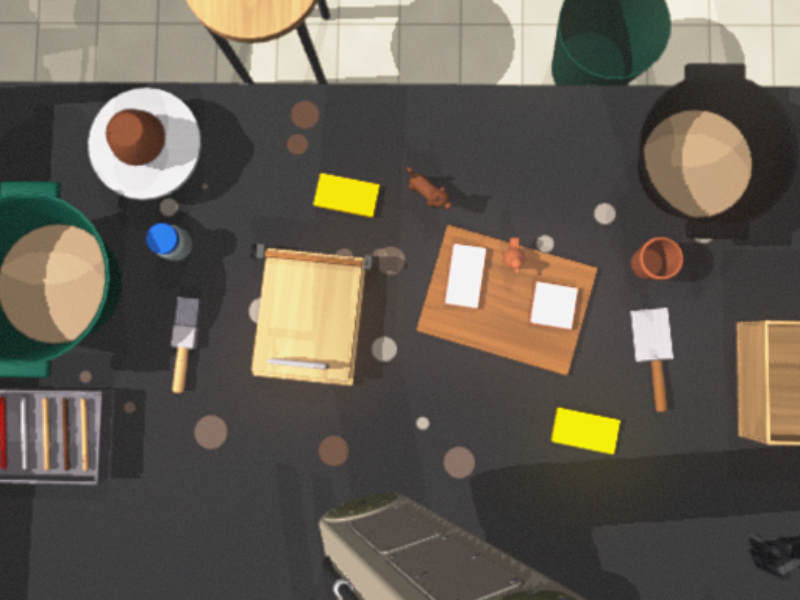

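View pics/side.png

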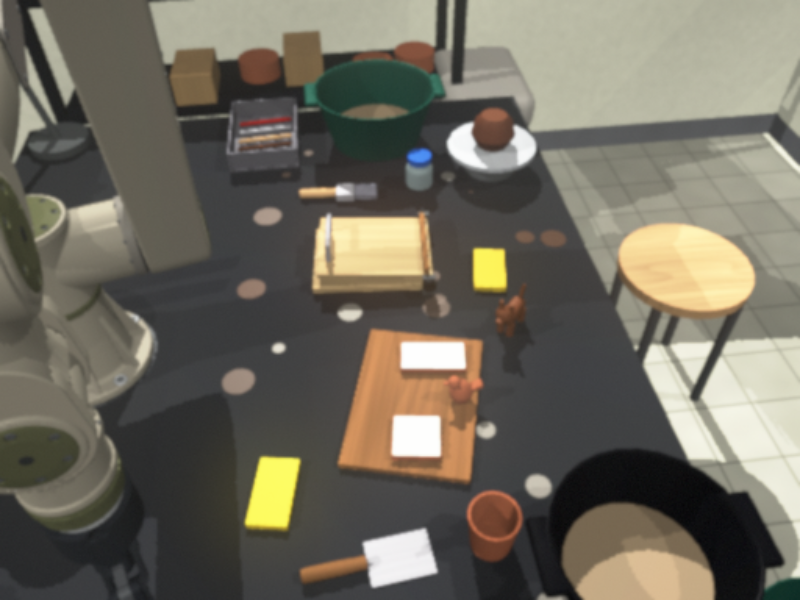

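Top view (800-px scale): the rest is at (310,318) with the pull bar at (298,364) and the hinge edge/ledge at the far side, (315,257). There are three candidates for the long tile: white on the ware board (466,276), yellow (347,195) and yellow (586,431). The white one fits, because it is glazed white and lies on the ware board. I'll confirm it in a crop while measuring.

```bash
python3 - <<'E'
from h import *
np.set_printoptions(precision=4,suppress=True)
a=np.load("top.npy");b=np.load("side.npy")
def white(im,loc,rad):
    m=((im.min(2)>170)&(im.max(2).astype(int)-im.min(2)<40)).astype(np.uint8)
    n,l,st,ce=cv2.connectedComponentsWithStats(m); k=l[int(loc[1]),int(loc[0])]; return (l==k)
for c,im,loc in(("top",a,(298,176)),("side",b,(277,228))):
    m=white(im,loc,0); ys,xs=np.where(m); print(c,m.sum(),xs.mean(),ys.mean())
    P=np.array([atz(c,p,.024)[:2] for p in zip(xs,ys)],np.float32); print("tile at z.024",cv2.minAreaRect((P*1000)),P.mean(0))
    if c=="top":r1=ray(c,(xs.mean(),ys.mean()))
    else:print(tri(r1,ray(c,(xs.mean(),ys.mean()))))
ct=cv2.resize(a[140:255,150:390],(800,383),interpolation=cv2.INTER_CUBIC);cs=cv2.resize(b[130:260,190:320],(400,400),interpolation=cv2.INTER_CUBIC)
o=np.zeros((600,800,3),np.uint8);o[:300,:627]=cv2.resize(ct,(627,300));o[300:,:300]=cv2.resize(cs,(300,300));cs2=cv2.resize(b[132:192,196:286],(450,300),interpolation=cv2.INTER_CUBIC);o[300:,310:760]=cs2
save("crop.png",o)
E
```

```text
top 774 297.6421188630491 175.9857881136951
tile at z.024 ((594.529052734375, -94.33387756347656), (56.381622314453125, 106.74174499511719), 82.29206085205078) [ 0.5946 -0.0945]
side 685 276.70948905109486 227.07445255474454
tile at z.024 ((596.189697265625, -94.09590148925781), (55.89193344116211, 106.19261169433594), 82.4134292602539) [ 0.5956 -0.0946]
(array([ 0.5951, -0.0945,  0.0237]), [np.float64(0.0005417261805611839), np.float64(0.0005417261805612279)])
```

View pics/crop.png

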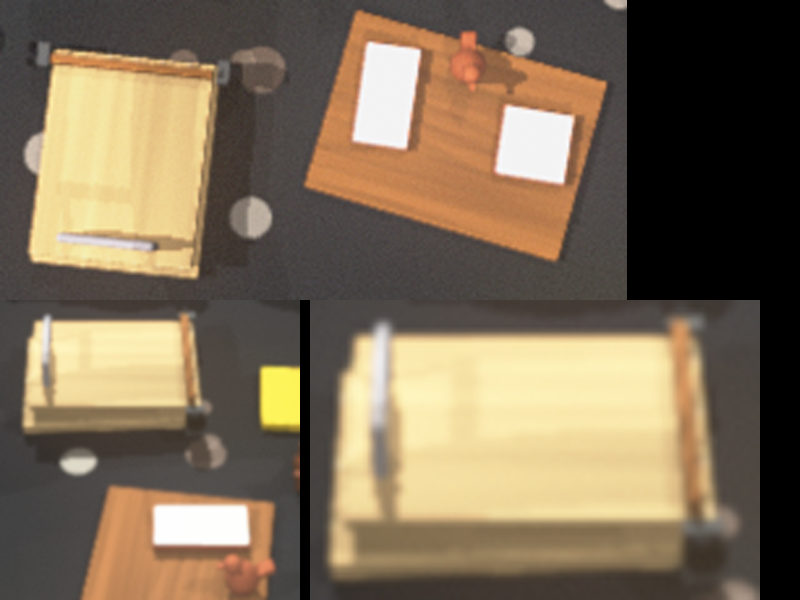

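The crop confirms the white 110×60 plate at the left of the ware board: centre (0.595, -0.0945), top z 0.0237, as expected. Next I'll fit the rest's pose and the bar.

```bash
cat >> h.py <<'E'
def hingeframe(p):  # p=[x,y,yaw,board angle] -> hinge pos, axes matrix
    x,y,yw,a=p; X=np.array([np.cos(yw),np.sin(yw),0]);Z=np.array([0,0,1.]);Y=np.cross(Z,X)
    h=np.array([x,y,0])-.105*X+.03*Z; bx=np.cos(a)*X+np.sin(a)*Z; bz=np.cross(bx,Y); return h,np.stack([bx,Y,bz],1)
E
python3 - <<'E'
from h import *
from scipy.optimize import least_squares,minimize
np.set_printoptions(precision=4,suppress=True)
a=np.load("top.npy");b=np.load("side.npy")
bars={"top":[(171.8,230.7),(209.3,234.2)],"side":[(210.6,136.4),(210,167)]}
L,res=tri(ray("top",bars["top"][0]),ray("side",bars["side"][0]));print("left end",L,res)
Rr,res=tri(ray("top",bars["top"][1]),ray("side",bars["side"][1]));print("right end",Rr,res,"len",np.linalg.norm(L-Rr))
viewer.read_camera("top");viewer.read_camera("side")
sil={c:models.silhouettes("rest",c)[0]["region"] for c in("top","side")}
def box(x0,x1,y0,y1,z0,z1): return np.array([[x,y,z] for x in(x0,x1) for y in(y0,y1) for z in(z0,z1)])
S=8
def mask(c,p):
    h,A=hingeframe(p);_,B=hingeframe([p[0],p[1],p[2],0]);o=np.array([p[0],p[1],0])
    m=np.zeros((384*2,512*2),np.uint8)
    for Bx,org,M in((box(-.115,.115,-.09,.09,0,.018),o,B),(box(0,.216,-.085,.085,0,.01),h,A),(box(0,.01,-.085,.085,0,.024),h,A),(box(.185,.195,-.04,.04,.04,.05),h,A)):
        uv=proj(c,org+Bx@M.T); q=((uv*2+.5)*256).astype(np.float32)
        cv2.fillConvexPoly(m,cv2.convexHull(q).astype(np.int32),255,shift=8)
    return cv2.resize(m,(512,384),interpolation=cv2.INTER_AREA)/255.
def hsvm(im):
    hsv=cv2.cvtColor(im,cv2.COLOR_RGB2HSV);return hsv
f=lambda p:sum(np.abs(mask(c,p)-sil[c]).sum() for c in sil)
best=None
for yw in (np.pi-.1,np.pi-.05,np.pi-.15):
    mid=(L+Rr)/2; X=np.array([np.cos(yw),np.sin(yw)]); q=mid[:2]-X*.085
    r=minimize(f,[q[0],q[1],yw,.03],method="Nelder-Mead",options=dict(initial_simplex=np.array([[q[0],q[1],yw,.03]]+[list(np.array([q[0],q[1],yw,.03])+d) for d in np.diag([.006,.006,.05,.05])]),xatol=1e-4,fatol=.5))
    print(r.x,r.fun,[ (s.sum()) for s in sil.values()])
    if best is None or r.fun<best.fun:best=r
h,A=hingeframe(best.x);print("bar pred",h+A@[.19,0,.045],"mid meas",(L+Rr)/2,"ends",[proj(c,h+A@[.19,s*.04,.045]) for c in sil for s in(-1,1)])
E
```

```text
left end [0.4405 0.2389 0.0867] [np.float64(0.001682225618248509), np.float64(0.0016822256182485932)]
right end [0.431  0.1453 0.0453] [np.float64(0.0011763327179738577), np.float64(0.0011763327179737792)] len 0.10276255301033473
[0.5199 0.1854 3.0608 0.0077] 535.9960784313726 [np.int64(5565), np.int64(3577)]
[0.5196 0.1852 3.057  0.0067] 537.4901960784314 [np.int64(5565), np.int64(3577)]
[0.5193 0.1852 3.0554 0.0063] 534.7450980392157 [np.int64(5565), np.int64(3577)]
bar pred [0.4349 0.1925 0.0762] mid meas [0.4358 0.1921 0.066 ] ends [array([[175.1594, 230.8072]]), array([[204.934 , 233.9297]]), array([[209.7447, 140.5279]]), array([[208.7659, 157.5073]])]
```

The fit and the triangulation agree: the bar is near (0.435, 0.192, 0.076) and the rest yaw is about 175.2°. I'll move above the bar, turning to align with it.

Emit:
{"fn": "drive_tool", "kwargs": {"series": [[[0.25, -0.29, 0, 0, 0, 0], [0.25, -0.29, 0, 0, 0, 0], [0.25, -0.29, 0, 0, 0, 0], [0.25, -0.29, 0, 0, 0, 0], [0.25, -0.29, 0, 0, 0, 0], [0.25, -0.29, 0, 0, 0, 0], [0.25, -0.29, 0, 0, 0, 0], [0.25, -0.29, 0, 0, 0, 0], [0.25, -0.29, 0, 0, 0, 0], [0.25, -0.29, 0, 0, 0, 0], [0.25, -0.29, 0, 0, 0, 0], [0.25, -0.29, 0, 0, 0, 0], [0.25, -0.29, 0, 0, 0, 0], [0.25, -0.29, 0, 0, 0, 0], [0.25, -0.29, 0, 0, 0, 0], [0.25, -0.29, 0, 0, 0, 0]]], "jaw": 0, "grip_force": 40}}

```text
clock: 2.9
tcp_pos: [0.4494, 0.1721, 0.2425]
orientation: [0.0, 0.98, 0.199, 0.0]
wrist_force: [-0.1, -0.7, 0.3]
finger_gap: 0.0425
grip_force: 0.0
```

Emit:
{"fn": "drive_tool", "kwargs": {"series": [[[0, 0, 0, 0, 0, -0.058], [0, 0, 0, 0, 0, -0.058], [0, 0, 0, 0, 0, -0.058], [0, 0, 0, 0, 0, -0.058], [0, 0, 0, 0, 0, -0.058], [0, 0, 0, 0, 0, -0.058], [0, 0, 0, 0, 0, 0]]]}}

```text
clock: 3.78
tcp_pos: [0.4491, 0.1705, 0.2424]
orientation: [0.0, 0.734, 0.679, 0.0]
wrist_force: [0.1, -0.5, -0.5]
finger_gap: 0.0427
grip_force: 0.0
```

```bash
python3 - <<'E'
from h import *
np.set_printoptions(precision=4,suppress=True)
s=env.get_state();im=viewer.read_camera("wrist");save("w1.png",im);np.savez("w1.npz",im=im,p=s["tcp_pos"],q=s["orientation"])
print(s["clock"],s["tcp_pos"],s["orientation"],s["joint_pos"],s["finger_gap"]);print(R(s["orientation"]))
E
```

```text
3.775 [0.4491 0.1705 0.2424] [0.0001 0.7344 0.6787 0.0001] [ 0.1955  0.13   -0.1881  1.2525 -0.0001  1.845 ] 0.042728933411523055
[[ 0.0786  0.9969  0.0002]
 [ 0.9969 -0.0786 -0.0001]
 [-0.0001  0.0002 -1.    ]]
```

View pics/w1.png

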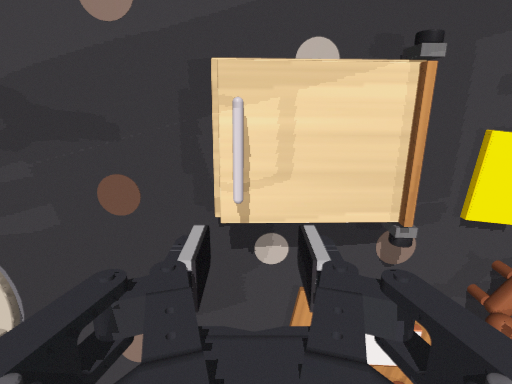

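The wrist view shows the bar running vertically from (238,97) to (239,203), aligned with tool x. The ledge and hinge are on the right, and the yellow look-alike is at (495,178).

```bash
python3 - <<'E'
from h import *
np.set_printoptions(precision=4,suppress=True)
d=np.load("w1.npz");s=dict(tcp_pos=d["p"],orientation=d["q"]);im=d["im"]
g=(cv2.cvtColor(im,cv2.COLOR_RGB2HSV)[...,1]<60)&(im.min(2)>90);g[:, :222]=0;g[:,255:]=0;g[:85]=0;g[215:]=0
ys,xs=np.where(g);print(g.sum(),xs.min(),xs.max(),ys.min(),ys.max());c=(xs.mean(),(ys.min()+ys.max())/2)
print(np.polyfit(ys,xs,1))
rt=ray("top",(190.6,232.45)); 
print("wrist@.076",atz("wrist",c,.076,s),"ends",atz("wrist",(238,ys.min()),.076,s),atz("wrist",(239,ys.max()),.076,s))
print("top@.076",atz("top",(190.6,232.45),.076)); print(tri(ray("wrist",c,s),rt))
# side bar line x: column ~209.5 at mid row 149
print("w+side",tri(ray("wrist",c,s),ray("side",(210,149))))
E
```

```text
1081 232 243 97 203
[  0.005  236.6898]
wrist@.076 [0.435  0.1933 0.076 ] ends [0.4399 0.2415 0.076 ] [0.4317 0.1404 0.076 ]
top@.076 [0.4347 0.191  0.076 ]
(array([0.4345, 0.1923, 0.0691]), [np.float64(1.0325546487335236e-05), np.float64(1.032554648731056e-05)])
w+side (array([0.436 , 0.1931, 0.0749]), [np.float64(0.0010848177215768947), np.float64(0.0010848177215768472)])
```

Emit:
{"fn": "drive_tool", "kwargs": {"series": [[[0.19, -0.08, 0.3, 0, 0, 0], [0, 0, 0.3, 0, 0, 0], [0, 0, 0, 0, 0, 0]]]}}

```text
clock: 4.2
tcp_pos: [0.439, 0.1936, 0.168]
orientation: [-0.001, 0.734, 0.679, -0.003]
wrist_force: [0.5, 0.2, 0.9]
finger_gap: 0.0427
grip_force: 0.0
```

```bash
python3 - <<'E'
from h import *
np.set_printoptions(precision=4,suppress=True)
s=env.get_state();im=viewer.read_camera("wrist");save("w2.png",im);np.savez("w2.npz",im=im,p=s["tcp_pos"],q=s["orientation"]);print(s["tcp_pos"])
E
```

```text
[0.439  0.1936 0.168 ]
```

View pics/w2.png

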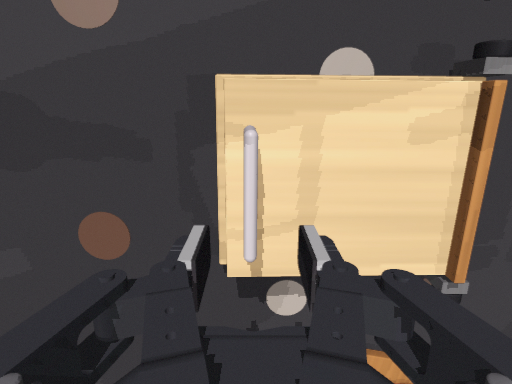

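The bar now runs from (250,127) to (250,262), centred between the fingers. I'll check its height from the two wrist views.

```bash
python3 - <<'E'
from h import *
np.set_printoptions(precision=4,suppress=True)
S=[];
for n,e in(("w1",((237.3,97),(237.6,203.5))),("w2",((250.5,126.5),(250,262)))):
    d=np.load(n+".npz");s=dict(tcp_pos=d["p"],orientation=d["q"]);S.append([ray("wrist",u,s) for u in e]);print([atz("wrist",u,.076,s) for u in e])
E=[tri(S[0][k],S[1][k]) for k in(0,1)];print(E);print("mid",(E[0][0]+E[1][0])/2)
E
```

```text
[array([0.4393, 0.2415, 0.076 ]), array([0.4302, 0.14  , 0.076 ])]
[array([0.4397, 0.2431, 0.076 ]), array([0.4308, 0.1383, 0.076 ])]
[(array([0.439 , 0.2418, 0.0615]), [np.float64(0.0004099225441334386), np.float64(0.000409922544133356)]), (array([0.4311, 0.1427, 0.0841]), [np.float64(0.00020825306598568172), np.float64(0.0002082530659858419)])]
mid [0.435  0.1923 0.0728]
```

Emit:
{"fn": "drive_tool", "kwargs": {"series": [[[-0.015, -0.032, 0.28, 0, 0, 0], [0, 0, 0.28, 0, 0, 0], [0, 0, 0.28, 0, 0, 0], [0, 0, 0, 0, 0, 0]]]}}

```text
clock: 4.75
tcp_pos: [0.4367, 0.192, 0.0691]
orientation: [-0.001, 0.734, 0.679, -0.001]
wrist_force: [0.3, -0.2, -0.1]
finger_gap: 0.0427
grip_force: 0.0
```

Emit:
{"fn": "drive_tool", "kwargs": {"series": [[[0, 0, 0, 0, 0, 0], [0, 0, 0, 0, 0, 0], [0, 0, 0, 0, 0, 0], [0, 0, 0, 0, 0, 0], [0, 0, 0, 0, 0, 0], [0, 0, 0, 0, 0, 0]]], "jaw": -1, "grip_force": 40}}

```text
clock: 5.5
tcp_pos: [0.4358, 0.193, 0.0709]
orientation: [-0.001, 0.734, 0.68, -0.0]
wrist_force: [-6.9, 2.3, 5.2]
finger_gap: 0.0089
grip_force: 39.0
```

Emit:
{"fn": "drive_tool", "kwargs": {"series": [[[0, 0.016, -0.0688, 0.0139, 0, 0], [0, 0.016, -0.0688, 0.0139, 0, 0], [0, 0.016, -0.0688, 0.0139, 0, 0], [0, 0.016, -0.0688, 0.0139, 0, 0], [0, 0, 0, 0, 0, 0]]]}}

```text
clock: 6.12
tcp_pos: [0.4456, 0.1921, 0.1029]
orientation: [-0.066, 0.731, 0.677, -0.06]
wrist_force: [-4.8, 2.3, 2.5]
finger_gap: 0.0085
grip_force: 41.0
```

Emit:
{"fn": "drive_tool", "kwargs": {"series": [[[0, 0.016, -0.0688, 0.0139, 0, 0], [0, 0.016, -0.0688, 0.0139, 0, 0], [0, 0.016, -0.0688, 0.0139, 0, 0], [0, 0.016, -0.0688, 0.0139, 0, 0], [0, 0.016, -0.0688, 0.0139, 0, 0], [0, 0.016, -0.0688, 0.0139, 0, 0], [0, 0.016, -0.0688, 0.0139, 0, 0], [0, 0.016, -0.0688, 0.0139, 0, 0], [0, 0.016, -0.0688, 0.0139, 0, 0], [0, 0.016, -0.0688, 0.0139, 0, 0], [0, 0, 0, 0, 0, 0], [0, 0, 0, 0, 0, 0]]]}}

```text
clock: 7.62
tcp_pos: [0.4938, 0.1878, 0.1722]
orientation: [-0.221, 0.7, 0.648, -0.205]
wrist_force: [-5.1, -0.9, -0.9]
finger_gap: 0.0087
grip_force: 41.2
```

```bash
python3 - <<'E'
from h import *
np.set_printoptions(precision=4,suppress=True)
s=env.get_state();im=viewer.read_camera("side");t=viewer.read_camera("top")
np.savez("up.npz",side=im,top=t)
o=np.hstack([cv2.resize(im[80:200,170:310],(420,360),interpolation=cv2.INTER_CUBIC),cv2.resize(t[140:260,140:265],(375,360),interpolation=cv2.INTER_CUBIC)]);save("up.png",o)
print(s["clock"],s["tcp_pos"],R(s["orientation"])[:,2],s["joint_pos"],s["wrist_force"])
A=R(s["orientation"]);g=s["tcp_pos"]-.008*A[:,2]; print("grasp pt",g,"tilt",np.degrees(np.arccos(-A[2,2])))
for p in([.5196,.1852,3.057,0],):
    h,_=hingeframe(p);v=g-h;X=np.array([np.cos(3.057),np.sin(3.057),0]);print(h,v@X,v[2],np.degrees(np.arctan2(v[2],v@X)-np.arctan2(45,190)),np.hypot(v@X,v[2]))
E
```

```text
7.625 [0.4938 0.1878 0.1722] [-0.5731  0.0432 -0.8184] [0.1424 0.7497 0.4005 1.8226 0.1244 1.7516] [-5.066  -0.8966 -0.8976]
grasp pt [0.4984 0.1875 0.1788] tilt 35.07768967024832
[0.6242 0.1763 0.03  ] 0.12633349543549308 0.14877392055989885 36.33874314109597 0.19517641124816504
```

View pics/up.png

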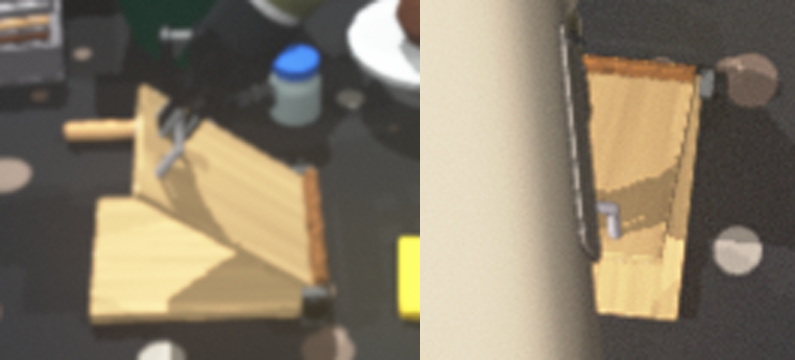

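The side crop shows the board folded up by its bar. The geometry gives 35–36°, with the bar radius at 195.2 mm against 195.3 expected. I'll release the bar and back off along the board normal.

Emit:
{"fn": "drive_tool", "kwargs": {"series": [[[0, 0, 0, 0, 0, 0], [0, 0, 0, 0, 0, 0], [0, 0, 0, 0, 0, 0], [0, 0, -0.3, 0, 0, 0], [0, 0, -0.4, 0, 0, 0], [0, 0, -0.3, 0, 0, 0], [0, 0, 0, 0, 0, 0]]], "jaw": 0}}

```text
clock: 8.6
tcp_pos: [0.5654, 0.1826, 0.2706]
orientation: [-0.219, 0.701, 0.648, -0.202]
wrist_force: [-0.3, 0.2, -1.0]
finger_gap: 0.0428
grip_force: 0.0
```

```bash
python3 - <<'E'
from h import *
np.set_printoptions(precision=4,suppress=True)
s=env.get_state();im=viewer.read_camera("wrist");side=viewer.read_camera("side")
np.savez("w3.npz",im=im,side=side,p=s["tcp_pos"],q=s["orientation"])
save("w3.png",np.hstack([im[:300],cv2.resize(side[60:200,170:310],(288,300),interpolation=cv2.INTER_CUBIC)]))
print(s["clock"],s["tcp_pos"],R(s["orientation"]),s["joint_pos"])
E
```

```text
8.6 [0.5654 0.1826 0.2706] [[ 0.0774  0.8201 -0.567 ]
 [ 0.997  -0.063   0.0449]
 [ 0.0011 -0.5687 -0.8225]] [0.1214 0.9414 1.0169 2.2418 0.1135 1.7345]
```

View pics/w3.png

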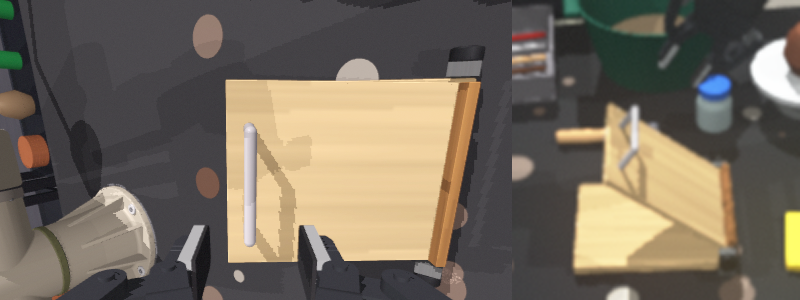

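The board holds its fold after release. In the wrist view its free edge runs (226,80) to (229,262), the bar (250,127) to (250,242), and the inner ledge line about (459,83) to (430,262). Next I'll fit hinge pose and angle to these, and check them against the w1 and w2 views and the side view.

```bash
python3 - <<'E'
from h import *
from scipy.optimize import least_squares
np.set_printoptions(precision=4,suppress=True)
D={n:np.load(n+".npz") for n in("w1","w2","w3")}
def pw(n,X):
    d=D[n];i=viewer.camera_info("wrist");W=np.eye(4);W[:3,:3]=R(d["q"]);W[:3,3]=d["p"];T=np.linalg.inv(W@np.array(i["T_tool_cam"]))
    c=T[:3,:3]@X+T[:3,3];u=np.array(i["intrinsics"])@c;return u[:2]/u[2]
H=.049
obs=[("w3",(.216,-.085,.01),(226,80)),("w3",(.216,.085,.01),(229,262)),("w3",(.19,-H,.045),(250,125)),("w3",(.19,H,.045),(250,244)),("w3",(.01,-.085,.01),(459,83)),
("w1",(.19,-H,.045),(237.5,99)),("w1",(.19,H,.045),(237.5,201)),("w2",(.19,-H,.045),(250.5,129)),("w2",(.19,H,.045),(250,260)),
("w2",(.216,.085,.01),(227,277)),("w1",(.216,.085,.01),(221,223)),("w1",(.01,.085,.01),(403,222))]
def f(p):
    r=[]
    for n,X,u in obs:
        h,A=hingeframe([p[0],p[1],p[2],p[4] if n=="w3" else p[3]]);r+=list(pw(n,h+A@np.array(X))-u)
    return r
s=least_squares(f,[.52,.185,3.057,0,.61],loss="soft_l1",f_scale=2)
print(s.x,np.degrees(s.x[2:]));print(np.array(s.fun).reshape(-1,2).round(1))
p=[*s.x[:3],s.x[4]];h,A=hingeframe(p);print("hinge",h,"tile centre",h+A@[.065,0,.01]);print(A);np.save("rest.npy",p)
d=cv2.resize(D["w3"]["side"][60:200,170:310],(560,560),interpolation=cv2.INTER_CUBIC)
for X in[(.216,-.085,.01),(.216,.085,.01),(.01,-.085,.01),(.01,.085,.01),(.19,-.04,.045),(.19,.04,.045)]:
    u=proj("side",h+A@np.array(X))[0];print(u);cv2.circle(d,tuple(((u-[170,60]+.5)*4).astype(int).tolist()),3,(255,0,0),-1)
save("chk.png",d)
E
```

```text
[0.5211 0.1843 3.07   0.0064 0.6149] [175.8954   0.3691  35.2304]
[[-6.5  1.2]
 [-4.1 -0.6]
 [ 0.2  2.2]
 [ 1.  -0.7]
 [ 0.9 -2.6]
 [ 0.7  0.4]
 [ 2.7  0.9]
 [ 0.8  3. ]
 [ 2.4 -1.7]
 [-2.5 -1.7]
 [-2.2 -0.2]
 [-2.1 -0.8]]
hinge [0.6259 0.1768 0.03  ] tile centre [0.5787 0.1802 0.0757]
[[-0.8147 -0.0716  0.5754]
 [ 0.0585 -0.9974 -0.0413]
 [ 0.5769  0.      0.8168]]
[214.4277 108.5431]
[213.5586 144.2031]
[269.909  137.7376]
[274.2264 173.6526]
[228.1199 112.934 ]
[228.3457 129.5958]
```

View pics/chk.png

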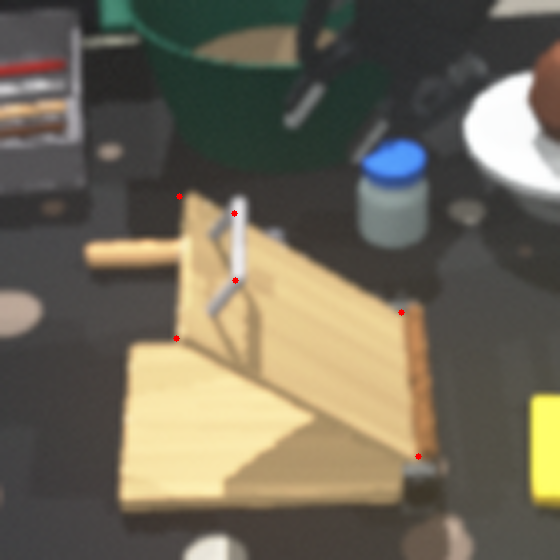

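The fit gives a board angle of 35.2° and a rest yaw of 175.9°, and the projected corners fall on the side-view picture. Next, the tile: untilt, move over it, turn and open.

Emit:
{"fn": "drive_tool", "kwargs": {"series": [[[0, 0, 0, -0.0487, 0, 0], [0, 0, 0, -0.0487, 0, 0], [0, 0, 0, -0.0487, 0, 0], [0, 0, 0, -0.0487, 0, 0], [-0.38, 0.071, 0.126, 0, 0, 0], [-0.38, 0.071, 0.126, 0, 0, 0], [-0.38, 0.071, 0.126, 0, 0, 0], [-0.38, 0.071, 0.126, 0, 0, 0], [-0.38, 0.071, 0.126, 0, 0, 0], [-0.38, 0.071, 0.126, 0, 0, 0], [0, 0, 0, 0, 0, -0.0536], [0, 0, 0, 0, 0, -0.0536], [0, 0, 0, 0, 0, -0.0536], [0, 0, 0, 0, 0, -0.0536], [0, 0, 0, 0, 0, -0.0536], [0, 0, 0, 0, 0, -0.0536], [0, 0, 0, 0, 0, -0.0536], [0, 0, 0, 0, 0, -0.0536], [0, 0, 0, 0, 0, -0.0536], [0, 0, 0, 0, 0, 0]]], "jaw": 1}}

```text
clock: 11.2
tcp_pos: [0.5907, -0.0929, 0.1775]
orientation: [-0.001, 0.067, 0.998, 0.0]
wrist_force: [0.0, -0.2, -1.0]
finger_gap: 0.0852
grip_force: 0.0
```

```bash
python3 - <<'E'
from h import *
np.set_printoptions(precision=4,suppress=True)
s=env.get_state();im=viewer.read_camera("wrist");np.savez("w4.npz",im=im,p=s["tcp_pos"],q=s["orientation"]);save("w4.png",im)
print(s["clock"],s["tcp_pos"],s["joint_pos"]);print(R(s["orientation"]))
m=((im.min(2)>150)&(im.max(2).astype(int)-im.min(2)<40)).astype(np.uint8)
n,l,st,ce=cv2.connectedComponentsWithStats(m)
for k in range(1,n):
    if st[k,4]>800:
        ys,xs=np.where(l==k);P=np.array([atz("wrist",p,.024,s)[:2]*1000 for p in zip(xs,ys)],np.float32);print(st[k],ce[k],cv2.minAreaRect(P),P.mean(0))
for r in models.silhouettes("long_tile","wrist"):
    ys,xs=np.where(r["region"]);P=np.array([atz("wrist",p,.024,s)[:2]*1000 for p in zip(xs,ys)],np.float32);print(r["score"],r["location"],cv2.minAreaRect(P),P.mean(0))
E
```

```text
11.2 [ 0.5907 -0.0929  0.1775] [-0.2903  0.3843 -0.0119  1.177   0.0001 -0.1569]
[[-0.9911  0.133  -0.0022]
 [ 0.133   0.9911  0.0008]
 [ 0.0023  0.0005 -1.    ]]Traceback (most recent call last):
  File "<stdin>", line 9, in <module>
  File "h.py", line 15, in atz
    o,d=ray(c,uv,s); return o+d*(z-o[2])/d[2]
        ~~~^^^^^^^^
  File "h.py", line 9, in ray
    i=viewer.camera_info(c); K=np.array(i["intrinsics"]); d=np.linalg.solve(K,[uv[0],uv[1],1])
ValueError: time passes only in moves, steps and waits
```

View pics/w4.png

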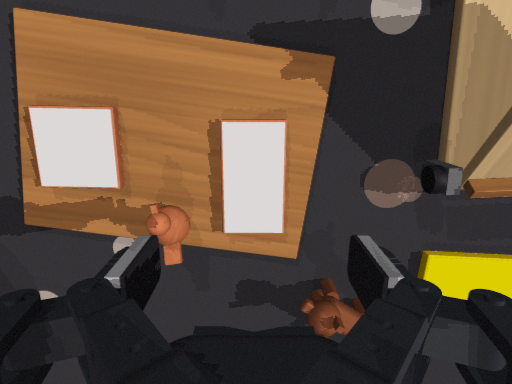

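The wrist view shows the white tile at (254,177), aligned with the tool. The bird is at (170,230), clear of where the left finger will go, and the square tile is at (75,148). I'll measure with the saved picture.

```bash
python3 - <<'E'
from h import *
np.set_printoptions(precision=4,suppress=True)
d=np.load("w4.npz");im=d["im"];i=viewer.camera_info("wrist");T=np.eye(4);T[:3,:3]=R(d["q"]);T[:3,3]=d["p"];T=T@np.array(i["T_tool_cam"]);K=np.array(i["intrinsics"])
m=((im.min(2)>150)&(im.max(2).astype(int)-im.min(2)<40)).astype(np.uint8)
n,l,st,ce=cv2.connectedComponentsWithStats(m); k=l[177,254]
ys,xs=np.where(l==k);D=(T[:3,:3]@np.linalg.solve(K,np.stack([xs,ys,np.ones(len(xs))]))).T;o=T[:3,3]
P=(o+D*((.024-o[2])/D[:,2])[:,None])[:,:2]*1000
print(st[k],cv2.minAreaRect(P.astype(np.float32)),P.mean(0))
c=ce[k]; w=(o,T[:3,:3]@np.linalg.solve(K,[*c,1])); print(tri(w,ray("top",(297.64,175.99)),ray("side",(276.71,227.07))))
t=P.mean(0)/1000; print("tool shift",R(d["q"]).T@(np.array([*t,.1])-d["p"]))
E
```

```text
[ 222  122   63  111 6669] ((594.4732055664062, -93.29295349121094), (55.972747802734375, 105.43606567382812), 82.32698059082031) [591.937  -93.0175]
(array([ 0.5941, -0.0937,  0.022 ]), [np.float64(0.0025569652360222057), np.float64(0.0011146932507691278), np.float64(0.0018399493506618915)])
tool shift [-0.0014  0.      0.0775]
```

Emit:
{"fn": "drive_tool", "kwargs": {"series": [[[-0.03, 0, 0.31, 0, 0, 0], [0, 0, 0.31, 0, 0, 0], [0, 0, 0.31, 0, 0, 0], [0, 0, 0.26, 0, 0, 0], [0, 0, 0.04, 0, 0, 0], [0, 0, 0.02, 0, 0, 0], [0, 0, 0, 0, 0, 0], [0, 0, 0, 0, 0, 0]]], "jaw": 0.75}}

```text
clock: 12.25
tcp_pos: [0.5977, -0.0947, 0.0303]
orientation: [0.001, 0.066, 0.998, -0.0]
wrist_force: [1.1, -0.5, 0.8]
finger_gap: 0.0751
grip_force: 0.0
```

Emit:
{"fn": "drive_tool", "kwargs": {"series": [[[0.02, 0, 0.03, 0, 0, 0], [0, 0, 0.02, 0, 0, 0], [0, 0, 0.01, 0, 0, 0], [0, 0, 0, 0, 0, 0], [0, 0, 0, 0, 0, 0]]]}}

```text
clock: 12.88
tcp_pos: [0.5944, -0.0942, 0.0217]
orientation: [0.0, 0.066, 0.998, -0.0]
wrist_force: [-0.6, 0.5, 0.4]
finger_gap: 0.0748
grip_force: 0.0
```

Emit:
{"fn": "drive_tool", "kwargs": {"series": [[[0, 0, 0.015, 0, 0, 0], [0, 0, 0, 0, 0, 0], [0, 0, 0, 0, 0, 0], [0, 0, 0, 0, 0, 0], [0, 0, 0, 0, 0, 0], [0, 0, 0, 0, 0, 0]]], "jaw": -1, "grip_force": 45}}

```text
clock: 13.62
tcp_pos: [0.5947, -0.0941, 0.0204]
orientation: [0.001, 0.066, 0.998, -0.0]
wrist_force: [-1.1, 0.5, 6.6]
finger_gap: 0.0586
grip_force: 48.8
```

The +6.6 N suggests the fingertips touch the ware board, so I'll re-grip about 2.5 mm higher.

Emit:
{"fn": "drive_tool", "kwargs": {"series": [[[0, 0, 0, 0, 0, 0], [0, 0, -0.02, 0, 0, 0], [0, 0, 0, 0, 0, 0]]], "jaw": 0.6}}

```text
clock: 14.0
tcp_pos: [0.5945, -0.0942, 0.0223]
orientation: [0.0, 0.066, 0.998, -0.0]
wrist_force: [-0.3, -1.0, 0.1]
finger_gap: 0.0683
grip_force: 0.0
```

Emit:
{"fn": "drive_tool", "kwargs": {"series": [[[0, 0, 0, 0, 0, 0], [0, 0, 0, 0, 0, 0], [0, 0, 0, 0, 0, 0], [0, 0, 0, 0, 0, 0]]], "jaw": -1}}

```text
clock: 14.5
tcp_pos: [0.5946, -0.0942, 0.0226]
orientation: [0.001, 0.066, 0.998, -0.0]
wrist_force: [0.6, -1.0, 4.7]
finger_gap: 0.0584
grip_force: 49.2
```

Emit:
{"fn": "drive_tool", "kwargs": {"series": [[[0, 0, -0.1, 0, 0, 0], [0, 0, -0.4, 0, 0, 0], [0, 0, -0.45, 0, 0, 0], [0, 0, -0.45, 0, 0, 0], [0, 0, 0, 0, 0, 0], [0, 0, 0, 0, 0, 0]]]}}

```text
clock: 15.25
tcp_pos: [0.5938, -0.094, 0.1897]
orientation: [-0.0, 0.066, 0.998, 0.0]
wrist_force: [-0.5, 0.3, -2.0]
finger_gap: 0.0586
grip_force: 49.5
```

```bash
cat > t.py <<'E'
from h import *
np.set_printoptions(precision=4,suppress=True)
def rel(u,n,y=0.):
    s=env.get_state();A0=R(s["orientation"]);p=np.load("rest.npy");h,A=hingeframe(p)
    Rt=np.stack([A[:,0],-A[:,1],-A[:,2]],1);t=h+A@[u,y,n];d=A0.T@(t-s["tcp_pos"])
    print(s["clock"],"target",t,"tcp",s["tcp_pos"],"shift shares",d/.12,"turn shares",Rn.from_matrix(A0.T@Rt).as_rotvec()/np.pi)
    print("hinge coords of tcp",A.T@(s["tcp_pos"]-h),"F hinge axes",A.T@s["wrist_force"],"joints",s["joint_pos"])
E
python3 -c "
from t import *
rel(.075,.075)"
```

```text
15.25 target [0.6079 0.1781 0.1345] tcp [ 0.5938 -0.094   0.1897] shift shares [0.1816 2.2629 0.4598] turn shares [ 0.0059  0.1956 -0.0186]
hinge coords of tcp [0.1024 0.2724 0.1232] F hinge axes [-0.736  -0.2401 -1.9597] joints [-0.2904  0.3829  0.0166  1.2048 -0.     -0.1584]
```

Emit:
{"fn": "drive_tool", "kwargs": {"series": [[[0.03, 0.37, 0, 0, 0, 0], [0.03, 0.38, 0, 0, 0, 0], [0.03, 0.38, 0, 0, 0, 0], [0.03, 0.38, 0, 0, 0, 0], [0.03, 0.38, 0, 0, 0, 0], [0.03, 0.37, 0, 0, 0, 0], [0, 0, 0, 0.0015, 0.0489, -0.0046], [0, 0, 0, 0.0015, 0.0489, -0.0046], [0, 0, 0, 0.0015, 0.0489, -0.0046], [0, 0, 0, 0.0015, 0.0489, -0.0046], [0, 0, 0, 0, 0, 0], [0, 0, 0, 0, 0, 0]]]}}

```text
clock: 16.75
tcp_pos: [0.6106, 0.1779, 0.1891]
orientation: [-0.284, 0.036, 0.958, 0.01]
wrist_force: [-0.2, 0.5, -1.0]
finger_gap: 0.0587
grip_force: 49.6
```

```bash
python3 -c "
from t import *
rel(.075,.045)"
```

```text
16.75 target [0.5906 0.1793 0.11  ] tcp [0.6106 0.1779 0.1891] shift shares [-0.22    0.0011  0.6427] turn shares [-0.      0.012  -0.0014]
hinge coords of tcp [0.1043 0.     0.1211] F hinge axes [-0.3868 -0.4871 -0.9439] joints [0.1117 1.0429 1.0423 2.1397 0.0995 0.1586]
```

Emit:
{"fn": "drive_tool", "kwargs": {"series": [[[-0.07, 0, 0.2, 0, 0.006, 0], [-0.07, 0, 0.2, 0, 0.006, -0.001], [-0.07, 0, 0.2, 0, 0, 0], [0, 0, 0, 0, 0, 0], [0, 0, 0, 0, 0, 0]]]}}

```text
clock: 17.38
tcp_pos: [0.5914, 0.1794, 0.1214]
orientation: [-0.299, 0.034, 0.953, 0.011]
wrist_force: [0.1, 0.9, -2.0]
finger_gap: 0.0584
grip_force: 49.6
```

```bash
python3 -c "
from t import *
rel(.073,.0205)
s=viewer.read_camera('side');t=viewer.read_camera('top');w=viewer.read_camera('wrist')
c=np.hstack([cv2.resize(s[60:200,190:310],(400,467),interpolation=cv2.INTER_CUBIC),cv2.resize(w[:300],(400,467))]);save('pre.png',c)"
```

```text
17.375 target [0.5782 0.1802 0.0889] tcp [0.5914 0.1794 0.1214] shift shares [-0.0648 -0.0017  0.2858] turn shares [ 0.0003  0.002  -0.    ]
hinge coords of tcp [ 0.081  -0.0002  0.0547] F hinge axes [-1.1495 -0.8567 -1.619 ] joints [0.1142 1.0062 0.7842 1.949  0.1068 0.1532]
```

View pics/pre.png

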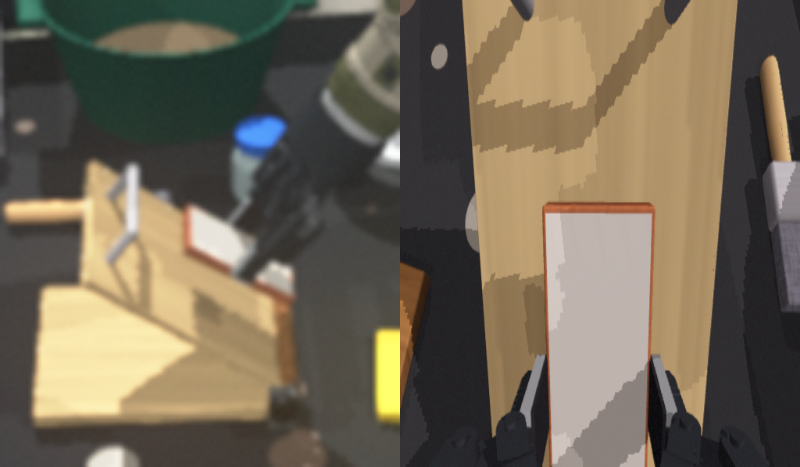

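The tile is centred on the board, parallel to its edges and just above it. I'll lower it in small steps, watching the force.

Emit:
{"fn": "drive_tool", "kwargs": {"series": [[[-0.035, 0, 0.12, 0, 0.002, 0], [-0.03, 0, 0.1, 0, 0, 0], [0, 0, 0.025, 0, 0, 0], [0, 0, 0, 0, 0, 0], [0, 0, 0, 0, 0, 0]]]}}

```text
clock: 18.15
tcp_pos: [0.5815, 0.1799, 0.0893]
orientation: [-0.304, 0.035, 0.952, 0.011]
wrist_force: [3.0, -0.9, -0.0]
finger_gap: 0.0584
grip_force: 49.9
```

```bash
python3 -c "
from t import *
rel(.073,.0205)"
```

```text
18.15 target [0.5782 0.1802 0.0889] tcp [0.5815 0.1799 0.0893] shift shares [0.0205 0.0009 0.0195] turn shares [ 0.0003 -0.0011 -0.0003]
hinge coords of tcp [0.0705 0.0001 0.0228] F hinge axes [-2.4765  0.7022  1.7155] joints [0.1158 1.0012 0.6895 1.8689 0.1091 0.1543]
```

Emit:
{"fn": "drive_tool", "kwargs": {"series": [[[0, 0, 0.008, 0, 0, 0], [0, 0, 0, 0, 0, 0], [0, 0, 0, 0, 0, 0]]]}}

```text
clock: 18.52
tcp_pos: [0.5811, 0.1799, 0.0885]
orientation: [-0.304, 0.035, 0.952, 0.011]
wrist_force: [5.3, -0.2, 2.7]
finger_gap: 0.0585
grip_force: 50.3
```

```bash
python3 -c "
from t import *
rel(.065,.0205)"
```

```text
18.525 target [0.5847 0.1797 0.0842] tcp [0.5811 0.1799 0.0885] shift shares [-0.0452  0.001   0.0119] turn shares [ 0.0003 -0.0009 -0.0003]
hinge coords of tcp [0.0704 0.0001 0.0219] F hinge axes [-2.7515 -0.1859  5.3081] joints [0.1158 0.9998 0.6851 1.8653 0.1092 0.1544]
```

In contact (5 N normal). Now I'll slide it gently down toward the ledge.

Emit:
{"fn": "drive_tool", "kwargs": {"series": [[[-0.01, 0, 0, 0, 0, 0], [-0.01, 0, 0, 0, 0, 0], [-0.01, 0, 0, 0, 0, 0], [0, 0, 0, 0, 0, 0], [0, 0, 0, 0, 0, 0]]]}}

```text
clock: 19.15
tcp_pos: [0.5824, 0.18, 0.0874]
orientation: [-0.306, 0.035, 0.951, 0.011]
wrist_force: [2.3, -0.2, 7.5]
finger_gap: 0.0587
grip_force: 50.5
```

```bash
python3 -c "
from t import *
rel(.065,.0205)"
```

```text
19.15 target [0.5847 0.1797 0.0842] tcp [0.5824 0.18   0.0874] shift shares [-0.0308 -0.0008  0.0102] turn shares [ 0.0003 -0.0021 -0.0002]
hinge coords of tcp [ 0.0687 -0.0001  0.0217] F hinge axes [2.4504 0.046  7.4783] joints [0.1156 1.0083 0.6975 1.8731 0.1095 0.1536]
```

Emit:
{"fn": "drive_tool", "kwargs": {"series": [[[-0.01, 0, -0.004, 0, 0, 0], [-0.01, 0, 0, 0, 0, 0], [-0.01, 0, 0, 0, 0, 0], [0, 0, 0, 0, 0, 0], [0, 0, 0, 0, 0, 0]]]}}

```text
clock: 19.77
tcp_pos: [0.5839, 0.18, 0.0864]
orientation: [-0.308, 0.035, 0.951, 0.011]
wrist_force: [-4.0, -0.8, 11.8]
finger_gap: 0.0583
grip_force: 50.5
```

```bash
python3 -c "
from t import *
rel(.065,.0205)"
```

```text
19.775 target [0.5847 0.1797 0.0842] tcp [0.5839 0.18   0.0864] shift shares [-0.0161 -0.0013  0.0107] turn shares [ 0.0001 -0.0035 -0.0004]
hinge coords of tcp [ 0.0669 -0.0002  0.0218] F hinge axes [10.0139  1.0415  7.3645] joints [0.1153 1.0178 0.7121 1.8827 0.1094 0.1533]
```

The force along the slope is now 10 N against 7 N normal, so the tile is against the ledge. I'll unload, release and back off.

Emit:
{"fn": "drive_tool", "kwargs": {"series": [[[0.01, 0, -0.005, 0, 0, 0], [0, 0, 0, 0, 0, 0]]]}}

```text
clock: 20.02
tcp_pos: [0.5839, 0.18, 0.0865]
orientation: [-0.307, 0.035, 0.951, 0.011]
wrist_force: [-3.9, 0.3, 7.3]
finger_gap: 0.0584
grip_force: 50.2
```

Emit:
{"fn": "drive_tool", "kwargs": {"series": [[[0, 0, 0, 0, 0, 0], [0, 0, 0, 0, 0, 0], [0, 0, 0, 0, 0, 0], [0, 0, -0.1, 0, 0, 0], [0, 0, -0.25, 0, 0, 0], [0, 0, -0.3, 0, 0, 0], [0, 0, 0, 0, 0, 0], [0, 0, 0, 0, 0, 0]]], "jaw": 0.75}}

```text
clock: 21.02
tcp_pos: [0.6272, 0.1764, 0.142]
orientation: [-0.305, 0.035, 0.952, 0.011]
wrist_force: [-1.5, 0.1, -0.8]
finger_gap: 0.0744
grip_force: 0.0
```

```bash
python3 - <<'E'
from t import *
rel(.065,.0205)
s=env.get_state();im=viewer.read_camera("wrist");side=viewer.read_camera("side");top=viewer.read_camera("top");np.savez("w5.npz",im=im,side=side,top=top,p=s["tcp_pos"],q=s["orientation"])
i=viewer.camera_info("wrist");W=np.eye(4);W[:3,:3]=R(s["orientation"]);W[:3,3]=s["tcp_pos"];T=W@np.array(i["T_tool_cam"]);K=np.array(i["intrinsics"])
h,A=hingeframe(np.load("rest.npy"))
def onplane(xs,ys,n):
    D=A.T@T[:3,:3]@np.linalg.solve(K,np.stack([xs,ys,np.ones(len(xs))]));o=A.T@(T[:3,3]-h);return (o[:,None]+D*((n-o[2])/D[2]))[:2].T*1000
m=((im.min(2)>110)&(im.max(2).astype(int)-im.min(2)<28)).astype(np.uint8)
n,l,st,ce=cv2.connectedComponentsWithStats(m)
for k in np.argsort(-st[1:,4])[:3]+1:
    ys,xs=np.where(l==k);P=onplane(xs,ys,.022);print(st[k],P.min(0),P.max(0),cv2.minAreaRect(P.astype(np.float32)))
print(models.silhouettes("long_tile","wrist")[0]["score"])
E
```

```text
21.025 target [0.5847 0.1797 0.0842] tcp [0.6272 0.1764 0.142 ] shift shares [0.0088 0.0021 0.5979] turn shares [ 0.0002 -0.002  -0.0004]
hinge coords of tcp [0.0635 0.0003 0.0922] F hinge axes [ 0.7931  0.0295 -1.5009] joints [0.105  1.1853 1.2056 2.2048 0.1029 0.1453]
[  210   120    90   150 12516] [ 14.9406 -28.9663] [119.1007  27.3826] ((67.0225601196289, -0.7767982482910156), (56.171836853027344, 104.19506072998047), 89.87409210205078)
[ 461  124   51   45 1685] [  88.2769 -168.2239] [ 116.5455 -130.8987] ((102.61468505859375, -149.45840454101562), (40.13886642456055, 23.88192367553711), 22.97172737121582)
[ 451   89   49   34 1373] [ 117.7693 -154.3416] [ 137.6221 -121.4747] ((127.6958236694336, -137.90829467773438), (32.87527084350586, 19.837739944458008), 89.97146606445312)
0.92
```

```bash
python3 - <<'E'
from t import *
d=np.load("w5.npz");im=d["im"];i=viewer.camera_info("wrist");W=np.eye(4);W[:3,:3]=R(d["q"]);W[:3,3]=d["p"];T=W@np.array(i["T_tool_cam"]);K=np.array(i["intrinsics"]);h,A=hingeframe(np.load("rest.npy"))
def u_at(x,y,n):
    D=A.T@T[:3,:3]@np.linalg.solve(K,[x,y,1]);o=A.T@(T[:3,3]-h);return ((o+D*((n-o[2])/D[2]))*1000)[:2]
for cx in (235,255,275): 
  print(cx)
  for r in range(262,292,1): print(r,im[r,cx-3:cx+4].mean(0).astype(int),u_at(cx,r,.022)[0].round(1),u_at(cx,r,.024)[0].round(1)) if cx==255 or r%2==0 else 0
# beside the tile: board/ledge boundary
for cx in (190,195,320): print(cx,[(r,im[r,cx].tolist()) for r in range(262,300,3)])
E
```

```text
235
262 [228 217 211] 20.5 21.6
264 [228 218 211] 18.9 20.0
266 [228 217 211] 17.4 18.5
268 [228 218 212] 15.8 16.9
270 [196 132 100] 14.2 15.3
272 [135  89  51] 12.6 13.8
274 [193 136  79] 11.0 12.2
276 [176 121  68] 9.4 10.6
278 [171 118  67] 7.8 9.0
280 [165 112  65] 6.2 7.4
282 [160 108  62] 4.5 5.8
284 [156 106  60] 2.9 4.2
286 [38 37 38] 1.3 2.5
288 [38 37 38] -0.4 0.9
290 [38 38 39] -2.0 -0.7
255
262 [228 217 211] 20.5 21.6
263 [228 217 212] 19.7 20.8
264 [228 218 212] 18.9 20.0
265 [228 218 212] 18.1 19.2
266 [228 217 212] 17.3 18.5
267 [228 218 212] 16.5 17.7
268 [228 218 212] 15.8 16.9
269 [227 214 207] 15.0 16.1
270 [204 148 120] 14.2 15.3
271 [130  75  47] 13.4 14.5
272 [144  97  55] 12.6 13.7
273 [160 108  62] 11.8 12.9
274 [198 141  82] 11.0 12.2
275 [179 125  72] 10.2 11.4
276 [177 121  71] 9.4 10.6
277 [176 121  70] 8.6 9.8
278 [172 119  68] 7.8 9.0
279 [170 115  67] 6.9 8.2
280 [167 112  66] 6.1 7.4
281 [162 110  64] 5.3 6.6
282 [160 108  60] 4.5 5.8
283 [157 106  61] 3.7 5.0
284 [151 100  57] 2.9 4.1
285 [108  74  47] 2.1 3.3
286 [39 37 38] 1.2 2.5
287 [37 37 37] 0.
[... 692 characters left out ...]
]), (286, [82, 66, 59]), (289, [86, 70, 62]), (292, [86, 71, 64]), (295, [120, 100, 90]), (298, [127, 106, 95])]
195 [(262, [139, 114, 81]), (265, [149, 98, 54]), (268, [146, 99, 57]), (271, [156, 106, 63]), (274, [175, 121, 68]), (277, [170, 116, 67]), (280, [150, 101, 59]), (283, [155, 104, 58]), (286, [83, 70, 63]), (289, [84, 69, 62]), (292, [84, 71, 63]), (295, [83, 67, 59]), (298, [126, 103, 93])]
320 [(262, [223, 193, 144]), (265, [153, 119, 81]), (268, [118, 78, 47]), (271, [127, 83, 49]), (274, [172, 118, 67]), (277, [181, 126, 72]), (280, [174, 118, 68]), (283, [168, 115, 67]), (286, [116, 79, 52]), (289, [40, 37, 38]), (292, [38, 35, 37]), (295, [60, 58, 59]), (298, [59, 59, 60])]
```

The tile's lower edge lies within about 1 mm of the ledge's inner edge (row 271.5 against 273.6, allowing for the ledge-face view). It is centred at y ≈ -0.8 mm, with 0.1° skew. Last check: is the board angle unchanged in the side view, and are the bystanders still in place?

```bash
python3 - <<'E'
from t import *
a=np.load("w3.npz")["side"].astype(np.float32);b=np.load("w5.npz")["side"].astype(np.float32)
g=lambda m:cv2.cvtColor(m.astype(np.uint8),cv2.COLOR_RGB2GRAY).astype(np.float32)
sl=np.s_[100:150,205:238]
print("free edge/bar shift px",cv2.phaseCorrelate(g(a)[sl],g(b)[sl],cv2.createHanningWindow((33,50),cv2.CV_32F)))
s0=np.load("side.npy").astype(np.float32);t0=np.load("top.npy").astype(np.float32);t5=np.load("w5.npz")["top"].astype(np.float32)
for n,c in dict(bird=(329,163),square=(354,195),cup=(421,165),spatula=(417,225),dog=(274,120),jar=(108,155),brush=(117,220)).items():
    r=np.s_[c[1]-14:c[1]+14,c[0]-14:c[0]+14];print(n,np.abs(g(t0)[r]-g(t5)[r]).mean().round(1),end="; ")
print(env.get_state()["clock"],env.get_state()["wrist_force"])
E
```

```text
free edge/bar shift px ((-0.178530307123431, 0.14907848593606232), 0.9602940702438354)
bird 4.1; square 27.1; cup 7.4; spatula 41.1; dog 6.6; jar 2.7; brush 112.7; 21.225 [-0.2901  0.1848  0.2352]
```

```bash
python3 -c "
from h import *
print(order.hand_in())"
```

```text
the job is handed in; nothing more can be done
None
```

I folded the board to about 35°, laid the long white tile on it against the ledge, glaze up, released it and handed the job in at about 21 s; no verdict came back. I checked the bystanders only in part: the last top view differed at the square tile, spatula and brush, probably from the arm and its shadow.

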